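# Lock the test cell's window ring with a pin spanner

## Task

Lock the window of the test cell: take the two-pin spanner from its rest, fit both of its pins well down into the two holes of the brass ring before you turn it, and with the spanner turn the ring clockwise (seen from above) fully home to its stop, white mark against red mark. Then lift the spanner out, lay it back in the groove of its rest, handle up, and let go. Do not rest or press the spanner on the glass window, do not push the ring with the fingers, and leave the cup, the cardboard tube and the bottle standing where they are.

Things in the scene. Friction and masses are not known exactly. Their poses are not given: they have to be found in the camera images.
- spanner_grip (a point): loose two-pin spanner (0.12 to 0.22 kg), starting in its rest: middle of its upright blue handle, 36 mm long (x), 16 mm wide (y: grip across it), reaching 28 mm below to 24 mm above this point. Below it a steel bar 84 mm long (x), 14 wide, 8 thick, underside 36 mm below this point; under the bar two pins, 7 mm thick, 12 mm long, round tips, 32 mm either side along x. z up; same after a half turn
- pin_a (a point): tip of the spanner's pin at +x (48 mm below and 32 mm along x from the handle point)
- pin_b (a point): tip of the spanner's pin at -x
- ring_center (a point): brass ring on top of the test cell: point on its axis, level with its flat top, 68 mm above the bench. 84 mm across, bore 44 mm. Its two round holes lie 32 mm either side of this point along its x axis, 11 mm wide, 15 mm deep, open upwards; the axes turn with the ring, z is up. With the pins fully in, the spanner's bar lies on the ring's top. The ring stays where it is left
- ring_mark (a point): white mark on the ring's rim, level with its top, 42 mm from the axis beside the hole at +x
- ring (a joint): turn of the ring in rad: it grows as the ring turns clockwise seen from above, starts between 0 and 0.5, and ends at 1.3 at a hard stop (locked, white mark against red mark). It turns stiffly, about 0.15 N m
- cell_mark (a point): red mark on the top of the steel collar (100 mm across, top 60 mm above the bench, 8 mm lower than the ring) around the ring, at 50 mm from the axis. The test cell is bolted to the bench and has a foot of 128 mm across
- window: the glass window in the ring's bore: 43 mm across; origin at the centre of its underside; its top is 60 mm above the bench, 8 mm below the ring's top
- rest_center (a point): spanner's rest, a black block fixed to the bench: centre of the flat floor of its groove, 30 mm above the bench. The groove runs along x, open at both ends, 44 mm long, 22 wide, 7 deep. The spanner's bar lies in it along x, either way round, a pin hanging down beyond each end of the block. The block is 46 mm wide (y), its 4 mm high foot plate 90 mm. z is up
- cup: white plastic weighing cup, loose, 60 mm across, 30 mm high; origin at the centre of its underside
- tube: cardboard tube standing upright, loose, 36 mm across, 75 mm high; origin at the centre of its underside
- bottle: small amber jar with black cap, loose, 42 mm across, 75 mm high; origin at the centre of its underside
There are look-alikes about, which are no part of the job. Leave any pink or purple look-alike of the part that bears rest_center alone.

How it is judged:
On the way, in this order (a step that is already met when the one before it is completed fails the run):
1. both pins are at least 7 mm down in the ring's holes, with the ring still where it stood (its mark moved less than 10 mm) (z of each of pin_a, pin_b in the frame of ring_center below -0.007 m and horizontal distance between spanner_grip and ring_center below 0.008 m and angle between spanner_grip's own z axis and vertical below 0.2 rad and distance of ring_mark from where it was at the start of the episode below 0.01 m), for 0.1 s.
2. the ring is turned clockwise to within 0.07 rad of its stop with both pins still at least 7 mm down in its holes (z of each of pin_a, pin_b in the frame of ring_center below -0.007 m and horizontal distance between spanner_grip and ring_center below 0.008 m and angle between spanner_grip's own z axis and vertical below 0.2 rad and value of joint ring above 1.23 rad), for 0.1 s.
At the end, for the whole second after the job is handed in: the ring is within 0.07 rad of its stop (joint above 1.23); the spanner, let go and at rest, stands upright (within 0.12 rad) in the groove: handle point 32 to 40 mm above the groove floor, within 13 mm of the rest's centre seen from above, bar along the groove within 0.3 rad (value of joint ring above 1.23 rad and horizontal distance between spanner_grip and rest_center below 0.013 m and z of spanner_grip in the frame of rest_center between 0.032 and 0.04 m and angle between spanner_grip's own z axis and vertical below 0.12 rad and angle between the x axis of spanner_grip and the x axis of rest_center, either way round below 0.3 rad and contact force between the fingers and spanner below 0.1 N and linear speed of spanner below 0.02 m/s); the robot touches nothing.
It fails at once if the spanner presses on the glass window with more than 2 N (contact force between spanner and window above 2 N).
It fails at once if the fingers push the ring with more than 2 N (contact force between the fingers and ring above 2 N).
It fails at once if the cup is pushed more than 30 mm or tipped over (distance of cup from where it was at the start of the episode above 0.03 m or angle between cup's own z axis and vertical above 0.5 rad).
It fails at once if the cardboard tube is pushed more than 30 mm or tipped over (distance of tube from where it was at the start of the episode above 0.03 m or angle between tube's own z axis and vertical above 0.5 rad).
It fails at once if the bottle is pushed more than 30 mm or tipped over (distance of bottle from where it was at the start of the episode above 0.03 m or angle between bottle's own z axis and vertical above 0.5 rad).
It also fails if it takes over 58 s, if anything falls off the work surface, if the arm or the gripper's body presses on something with over 40 N, if the wrist force passes 120 N, or if a joint passes its speed limit or range.

## Robot

A 6-joint arm with a two-finger parallel gripper is mounted at the origin on the work surface. World frame = base frame: x ahead of the robot, y to its left, z up, the work surface at z = 0. Lengths are in m, angles in rad, forces in N, time in s.
With the tool pointing down it reaches from about 0.275 to 1 m from the base axis. Payload 8.4 kg.
Tool frame: the origin (TCP) lies on the centre line of the jaws, within the pads' length; the fingertips stand 11 mm ahead of it and the grasp point (between the pads) lies 8 mm behind it; z points along the fingers, y is the line along which they close (so a half turn about z gives the same grasp; the last joint's range is limited). The gripper opens to 85 mm and grips with 20 to 120 N. Pads are 22 mm wide; open, the fingers measure 114 mm over their backs; the gripper's body (76 mm by 85 mm) begins 54 mm behind the grasp point. The pads swing forward as they close: fully open they stand 13 mm farther back than shut.
Start: joints at [1.313, 0.353, 1.633, -0, 1.155, -0.002], TCP at [0.158, 0.605, 0.242] pointing down, gripper open.
Joint ranges: [-2.63, 2.63], [-0.92, 2.1], [0.06, 2.66], [-1.3, 4.44], [0, 2.69], [-3.02, 3.02]. Speed limits (rad/s): [2.22, 2.22, 2.79, 3.14, 3.14, 3.14].

## Interface

Orientations are given as a unit quaternion [x, y, z, w].
In Python, from workcell import r, viewer, nets gives the robot as it stands.
- The arm moves only by the tool arm_command, never from a script. Its argument "targets" is text: rows parted by semicolons, each of 7 numbers parted by spaces: the shift along the tool's x, y, z in mm, then the turn, a rotation vector about the tool's x, y, z in degrees, then the gripper's target within -1 to 1 (shut at 1, half-way at 0, fully open at -1). A call has 1 to 10 rows; each row shifts and turns the commanded pose from where the row before left it, along the tool's axes as they then stand; what a row does not reach is not made up. A row lasts 1/12 s, in which the tool goes at most 41.7 mm and 7.16 degrees, less where a joint would pass 70% of its speed; a pose out of reach is approached as far as the arm can. A call is refused whole if a number of a shift passes 41.7 or a number of a turn 7.16, either way. A call with a gripper value outside its range is refused whole. The fingers move at their own pace and stop on an object; "force" is the grip in N (left out, the last holds). Time passes only in rows, so rows that do not move let the fingers close. It gives the time, the measured TCP pose, the force, the opening and the grip force at its end, in the units of the state.
- r.get_state(): the state, without advancing time (a new reading comes with each control period).
- viewer.camera(name): name is "scene" or "top" or "wrist"; returns the picture (420x560x3 uint8, red, green, blue); there is no depth.
- viewer.camera_params(name): a dict with "fov_y" (degrees; the focal length in pixels is half the picture's height over the tangent of half this angle, whatever the lens; pixels are square), "cx", "cy" (the principal point, pixels), "R" (3x3) and "t" (3): a world point X has camera coordinates R X + t; the wrist camera has in their place "T_tool_cam" (4x4, takes a point from camera to tool coordinates, whose origin is the TCP and whose axes are the flange's). Camera axes: x right, y down, z forward; pixel columns grow to the right and rows downward; lengths in m; the calibration is good to about 2 mm. A picture is of the moment at which its call begins: read the wrist's pose just before it. camera_params takes no time and is no camera call.
- r.job_done(): hands the job in; it is judged then, once.
Trained networks look in the newest picture that a camera, given by its name, has taken for a name from the list of things; names that differ only in an ending like _2 or _b are one class to them, and where a whole thing is asked for, a point or a joint stands for the part that bears it (a point fixed in the world has none). Each returns a list of dicts, best first, with "confidence" (0 to 1); they miss things now and then, are a little off and sometimes report something else, mostly with a low value. They report only what shows in the picture. A call takes as long as a camera call. They do not tell look-alikes from the thing itself.
- nets.search_frame(query, camera): "position" ([column, row] in pixels, amid what is visible of it).
- nets.outline_of(query, camera): "region" (420x560 bool, what is visible of it) and "position" ([column, row] in pixels, amid what is visible of it).
The state is a dict: "time": time; "qpos": joint angles; "qvel": joint speeds; "effort": joint torques, N m; "eef_pos": TCP position; "ee_rot": TCP orientation; "contact_force": force on the tool from outside, world axes, zero at the start; "ft_torque": the same for the moment, N m; "width": opening from 0.0 (shut) to 1.0 (fully open); "gripper_force": force on a finger pad.
Only numpy, scipy, OpenCV 4.12 (cv2) and the standard library are available. Lean on these libraries where they do the work, as an engineer would, in place of code of your own. Each camera call takes 0.05 s, during which the arm holds its last target. There are 200 camera calls.

## Working session

There is one attempt and no reset: what is moved stays moved. The work goes in short steps, Python scripts to look and compute and a tool call to move; the robot and the scene stay as the last step left them, time stands still between calls to the robot, and variables do not carry over. Pictures are saved under pics/ and viewed, at most 10 in all, crops included, and the job is handed in when it is done.

Besides the shell and the picture viewer there is one more tool, called after "Emit:" by a JSON object that holds its "method" and its "body". arm_command: Moves the arm, as the interface text tells. Its arguments: {"type":"object","properties":{"targets":{"type":"string"},"force":{"type":"number"}},"required":["targets"]}

```bash
ls; mkdir -p pics; cat > h.py <<'E'
import numpy as np, cv2
from workcell import r, viewer, nets
from scipy.spatial.transform import Rotation as Ro
def K(p,h=420): return h/2/np.tan(np.radians(p["fov_y"])/2)
def pose(name):
    p=viewer.camera_params(name)
    if "R" in p: R=np.array(p["R"]);t=np.array(p["t"]);return p,R,t
    s=r.get_state();T=np.array(p["T_tool_cam"]);W=np.eye(4);W[:3,:3]=Ro.from_quat(s["ee_rot"]).as_matrix();W[:3,3]=s["eef_pos"]
    M=np.linalg.inv(W@T);return p,M[:3,:3],M[:3,3]
def ray(P,px):
    p,R,t=P;f=K(p);d=np.array([(px[0]-p["cx"])/f,(px[1]-p["cy"])/f,1]);return -R.T@t,R.T@d
def atz(P,px,z):
    o,d=ray(P,px);return o+d*(z-o[2])/d[2]
def proj(P,X):
    p,R,t=P;c=R@np.array(X)+t;f=K(p);return np.array([f*c[0]/c[2]+p["cx"],f*c[1]/c[2]+p["cy"]])
def tri(L):
    A=np.zeros((3,3));b=np.zeros(3)
    for P,px in L:
        o,d=ray(P,px);d=d/np.linalg.norm(d);M=np.eye(3)-np.outer(d,d);A+=M;b+=M@o
    X=np.linalg.solve(A,b);return X,[np.round(proj(P,X)-px,1) for P,px in L]
def snap(n,f):
    P=pose(n);im=viewer.camera(n);cv2.imwrite(f,im[:,:,::-1]);return P,im
E
python3 - <<'E'
from h import *
np.set_printoptions(precision=3,suppress=True)
Ps={}
for n in("scene","top"):
    Ps[n],im=snap(n,f"pics/{n}0.png")
    print(n,Ps[n][0])
    for q in["spanner_grip","ring_center","ring_mark","cell_mark","rest_center","cup","tube","bottle"]:
        print(q,[(np.round(d["position"],1),round(d["confidence"],2)) for d in nets.search_frame(q,n)])
s=r.get_state();print(s)
print(viewer.camera_params("wrist"))
E
```

```text
pics
scene {'fov_y': 45.07003606791241, 'cx': 286.07523624534196, 'cy': 212.4478365310407, 'R': array([[-0.215,  0.977, -0.016],
       [ 0.628,  0.125, -0.768],
       [-0.748, -0.175, -0.64 ]]), 't': array([ 0.15 , -0.295,  1.486])}
spanner_grip [(array([412.1, 239.9]), 0.72), (array([204.7, 196.4]), 0.15)]
ring_center [(array([201.5, 191.8]), 0.86)]
ring_mark [(array([204. , 197.9]), 0.85)]
cell_mark [(array([209.6, 207.7]), 0.61)]
rest_center [(array([343.4, 241. ]), 0.91), (array([394.4, 203.1]), 0.89), (array([403.8, 254. ]), 0.78), (array([406.5, 312.5]), 0.7)]
cup [(array([292.4, 268.7]), 0.79), (array([204.3, 194.1]), 0.69)]
tube [(array([290.6, 227.1]), 0.77)]
bottle [(array([305.8, 195.7]), 0.85)]
top {'fov_y': 55.76324511495954, 'cx': 277.27062859278885, 'cy': 207.99338505653378, 'R': array([[ 0.021, -1.   , -0.007],
       [-0.992, -0.02 , -0.124],
       [ 0.124,  0.01 , -0.992]]), 't': array([-0.021,  0.568,  0.738])}
spanner_grip [(array([155.1, 204.8]), 0.85)]
ring_center [(array([400.9, 224.4]), 0.85)]
ring_mark [(array([402.1, 233.7]), 0.84)]
cell_mark [(array([380
[... 312 characters left out ...]
, 'qpos': array([ 1.313,  0.353,  1.633, -0.   ,  1.155, -0.002]), 'qvel': array([-0.001,  0.001,  0.002,  0.001,  0.   , -0.003]), 'effort': array([  0.002, -60.516, -34.245,   0.   ,   0.001,   0.   ]), 'eef_pos': array([0.158, 0.605, 0.242]), 'ee_rot': array([0.128, 0.992, 0.   , 0.   ]), 'contact_force': array([ 0.111, -0.099, -0.105]), 'ft_torque': array([-0.024,  0.048, -0.059]), 'gripper_force': 0.0, 'width': 0.9990759368095611}
{'fov_y': 63.73332426963004, 'cx': 284.16689077548745, 'cy': 209.42653911833742, 'T_tool_cam': array([[-0.001, -0.963, -0.269,  0.069],
       [ 1.   , -0.001,  0.   ,  0.   ],
       [-0.001, -0.269,  0.963, -0.131],
       [ 0.   ,  0.   ,  0.   ,  1.   ]])}
```

```bash
python3 - <<'E'
import cv2
a=cv2.imread("pics/scene0.png")[130:350,160:460];b=cv2.imread("pics/top0.png")[90:310,110:460]
a=cv2.resize(a,(800,587));b=cv2.resize(b,(800,503))
cv2.imwrite("pics/s0c.png",a);cv2.imwrite("pics/t0c.png",b)
E
```

```text
(no output)
```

View pics/s0c.png

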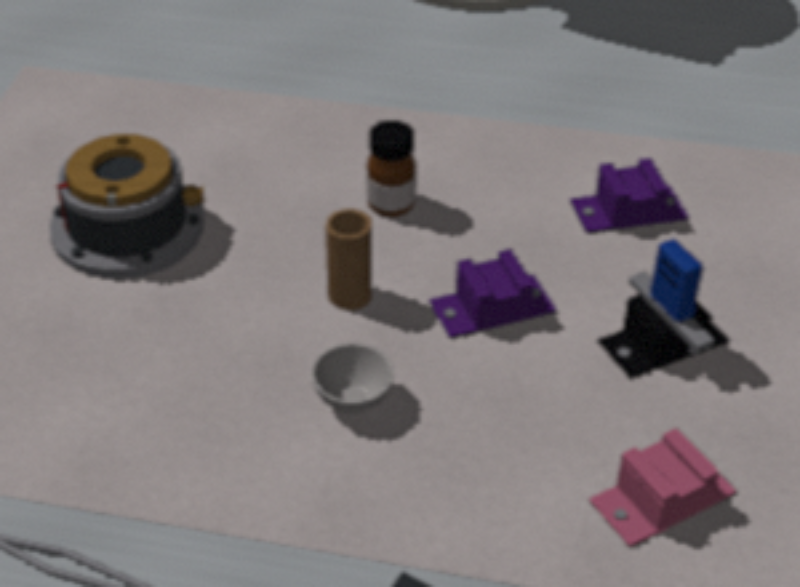

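View pics/t0c.png

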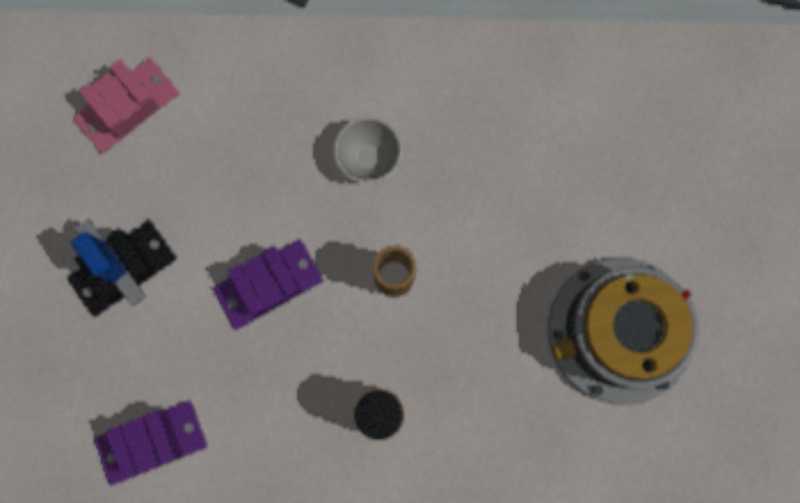

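```bash
python3 - <<'E'
from h import *
np.set_printoptions(precision=4,suppress=True)
S=pose("scene");T=pose("top")
c=lambda x,y:(110+x*.4375,90+y*.4375)
s=lambda x,y:(160+x*.375,130+y*.375)
print("grip",tri([(S,s(676,282)),(T,c(98,259))]))
print("ring",tri([(S,s(118,168)),(T,c(639,327))]), atz(T,c(639,327),.068),atz(S,s(118,168),.068))
h1=atz(T,c(632,287),.068);h2=atz(T,c(650,365),.068);print("holes",h1,h2,h1-h2,np.linalg.norm(h1-h2))
print("bar ends",atz(T,c(85,226),.034),atz(T,c(138,297),.034))
print("red",atz(T,c(686,294),.06))
for n,z,p in[("cup",.03,c(367,150)),("tube",.075,c(395,262)),("bottle",.075,c(380,414))]:print(n,atz(T,p,z))
print("purple",atz(T,c(268,285),.03),"pink",atz(T,c(125,100),.03))
print("rest", (atz(T,c(160,244),.004)+atz(T,c(90,293),.004))/2)
E
```

```text
grip (array([0.5694, 0.2258, 0.0595]), [array([-0.1,  0. ]), array([-0.1,  0. ])])
ring (array([ 0.5219, -0.2193,  0.0618]), [array([-0.2, -0. ]), array([-0.3,  0.1])]) [ 0.5216 -0.2181  0.068 ] [ 0.5295 -0.2153  0.068 ]
holes [ 0.554  -0.2129  0.068 ] [ 0.4913 -0.2265  0.068 ] [0.0627 0.0136 0.    ] 0.06416941553989138
bar ends [0.6011 0.2469 0.034 ] [0.5408 0.1979 0.034 ]
red [ 0.55   -0.2591  0.06  ]
cup [0.6738 0.0059 0.03  ]
tube [ 0.5697 -0.0202  0.075 ]
bottle [ 0.4481 -0.0106  0.075 ]
purple [0.5537 0.088  0.03  ] pink [0.7148 0.2199 0.03  ]
rest [0.5687 0.2191 0.004 ]
```

```bash
cat >> h.py <<'E'
def plan(goal,yaw,n,g,start=None):
    """rows to bring TCP to goal, tool y at yaw(deg) world, tool down"""
    s=r.get_state();p=np.array(s["eef_pos"]);R=Ro.from_quat(s["ee_rot"]).as_matrix()
    y=np.radians(yaw);Y=np.array([np.cos(y),np.sin(y),0]);Z=np.array([0,0,-1.]);G=np.c_[np.cross(Y,Z),Y,Z]
    rv=Ro.from_matrix(R.T@G).as_rotvec(degrees=True);goal=np.array(goal)
    rows=[]
    for i in range(n):
        d=np.round(R.T@(goal-p)/(n-i)*1000,1);p=p+R@d/1000
        t=np.round(rv/n,2);R=R@Ro.from_rotvec(t,degrees=True).as_matrix()
        rows.append(" ".join(f"{v:g}" for v in[*d,*t,g]))
    for i in range(0,n,10):print("; ".join(rows[i:i+10]))
    print("end",p.round(4),"max",np.abs(rv/n).max())
E
python3 -c "
from h import *
plan([.560,.218,.19],-51,20,-1)"
```

```text
-24.3 -13.6 2.6 0 -0 6.32 -1; -25.7 -10.9 2.6 0 -0 6.32 -1; -26.7 -8 2.6 0 -0 6.32 -1; -27.4 -5 2.6 0 -0 6.32 -1; -27.8 -1.9 2.6 0 -0 6.32 -1; -27.9 1.2 2.6 0 -0 6.32 -1; -27.6 4.2 2.6 0 -0 6.32 -1; -26.9 7.2 2.6 0 -0 6.32 -1; -26 10.1 2.6 0 -0 6.32 -1; -24.7 12.9 2.6 0 -0 6.32 -1
-23.1 15.6 2.6 0 -0 6.32 -1; -21.3 18 2.6 0 -0 6.32 -1; -19.2 20.3 2.6 0 -0 6.32 -1; -16.8 22.3 2.6 0 -0 6.32 -1; -14.2 24 2.6 0 -0 6.32 -1; -11.5 25.4 2.7 0 -0 6.32 -1; -8.7 26.5 2.6 0 -0 6.32 -1; -5.7 27.3 2.7 0 -0 6.32 -1; -2.7 27.7 2.6 0 -0 6.32 -1; 0.4 27.9 2.7 0 -0 6.32 -1
end [0.56   0.2179 0.19  ] max 6.317188587437724
```

Emit:
{"method": "arm_command", "body": {"targets": "-24.3 -13.6 2.6 0 0 6.3 -1; -25.7 -10.9 2.6 0 0 6.3 -1; -26.7 -8 2.6 0 0 6.3 -1; -27.4 -5 2.6 0 0 6.3 -1; -27.8 -1.9 2.6 0 0 6.3 -1; -27.9 1.2 2.6 0 0 6.3 -1; -27.6 4.2 2.6 0 0 6.3 -1; -26.9 7.2 2.6 0 0 6.3 -1; -26 10 2.6 0 0 6.3 -1; -24.7 13 2.6 0 0 6.3 -1"}}

```text
time: 1.73
eef_pos: [0.3601, 0.4106, 0.2163]
ee_rot: [0.629, 0.777, 0.0, 0.0]
contact_force: [-0.2, -0.3, 0.9]
width: 0.997
gripper_force: 0.0
```

Emit:
{"method": "arm_command", "body": {"targets": "-23 15.6 2.6 0 0 6.3 -1; -21.3 18 2.6 0 0 6.3 -1; -19.2 20.3 2.6 0 0 6.3 -1; -16.8 22.3 2.6 0 0 6.3 -1; -14.2 24 2.6 0 0 6.3 -1; -11.5 25.4 2.7 0 0 6.3 -1; -8.7 26.5 2.6 0 0 6.3 -1; -5.7 27.3 2.7 0 0 6.3 -1; -2.7 27.7 2.6 0 0 6.3 -1; 0.4 27.9 2.7 0 0 6.3 -1"}}

```text
time: 2.57
eef_pos: [0.5622, 0.2183, 0.19]
ee_rot: [0.943, 0.334, 0.0, -0.0]
contact_force: [0.3, -0.5, -0.6]
width: 1.002
gripper_force: 0.0
```

```bash
python3 - <<'E'
from h import *
P,im=snap("wrist","pics/w1.png")
s=r.get_state();print(s["eef_pos"],s["ee_rot"],s["qpos"],s["time"])
import pickle;pickle.dump(P,open("w1.pkl","wb"))
E
```

```text
[0.56540553 0.21536362 0.18962397] [9.44045926e-01 3.29811170e-01 8.88114420e-04 1.04535158e-03] [ 0.36262664  0.37526672  1.72775818 -0.00248265  1.03684894  1.26247688] 2.6167
```

View pics/w1.png

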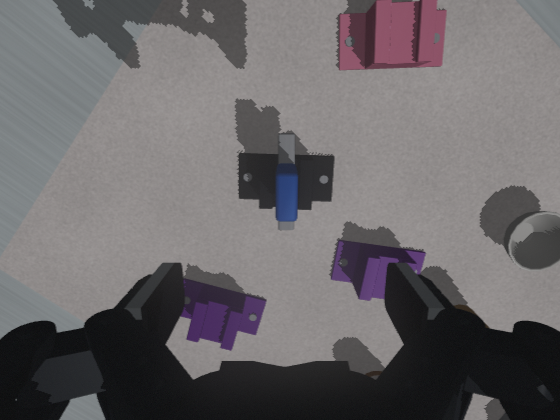

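```bash
cat > m.py <<'E'
from h import *
def handle(im):
    h=cv2.cvtColor(im,cv2.COLOR_RGB2HSV);m=((h[:,:,0]>100)&(h[:,:,0]<125)&(h[:,:,1]>140)).astype(np.uint8)
    n,l,st,c=cv2.connectedComponentsWithStats(m);k=1+st[1:,4].argmax();m=(l==k).astype(np.uint8)
    q=cv2.minAreaRect(cv2.findContours(m,0,1)[0][0]);return c[k],q,st[k]
E
python3 - <<'E'
from m import *
import pickle
np.set_printoptions(precision=4,suppress=True)
P,im=snap("wrist","pics/w2.png");pickle.dump(P,open("w2.pkl","wb"))
s=r.get_state();print(s["eef_pos"],s["ee_rot"])
c,q,st=handle(im);print(c,q,st)
# bar ends
a=atz(P,(286.5,133),.038);b=atz(P,(286,230),.038);
print(im.shape)
col=im[:,int(c[0])-2:int(c[0])+3].mean(1).astype(int)
for y in range(120,245,3):print(y,col[y],end=" ")
E
```

```text
[0.5637 0.2169 0.1897] [0.9427 0.3336 0.0004 0.0005]
[280.5136 197.7273] ((280.0, 198.5), (45.0, 20.0), 90.0) [270 176  21  46 880]
(420, 560, 3)
120 [143 139 138] 123 [141 137 137] 126 [146 142 141] 129 [146 142 141] 132 [117 114 113] 135 [86 86 89] 138 [110 110 113] 141 [109 110 113] 144 [109 110 114] 147 [109 111 114] 150 [109 111 113] 153 [87 87 90] 156 [70 70 73] 159 [66 67 69] 162 [66 67 69] 165 [38 43 61] 168 [37 43 62] 171 [37 43 62] 174 [38 47 72] 177 [ 41  60 106] 180 [ 44  65 116] 183 [ 44  65 116] 186 [ 44  65 117] 189 [ 44  66 118] 192 [ 45  66 118] 195 [ 45  67 119] 198 [ 46  68 119] 201 [ 47  69 121] 204 [ 48  70 121] 207 [ 50  71 123] 210 [ 51  72 124] 213 [ 52  74 126] 216 [ 53  75 127] 219 [ 54  77 128] 222 [ 66  80 114] 225 [113 114 117] 228 [113 114 118] 231 [131 128 128] 234 [142 138 138] 237 [146 142 142] 240 [145 141 141] 243 [144 140 139]
```

Emit:
{"method": "arm_command", "body": {"targets": "20 0 0 0 0 0 -1;20 0 0 0 0 0 -1;0 0 0 0 0 0 -1;0 0 0 0 0 0 -1;0 0 0 0 0 0 -1"}}

```text
time: 3.08
eef_pos: [0.5912, 0.2448, 0.1897]
ee_rot: [0.941, 0.337, -0.001, 0.0]
contact_force: [-0.8, 0.3, -0.3]
width: 1.0
gripper_force: 0.0
```

```bash
python3 - <<'E'
from m import *
import pickle
np.set_printoptions(precision=4,suppress=True)
P,im=snap("wrist","pics/w3.png");pickle.dump(P,open("w3.pkl","wb"))
s=r.get_state();print(s["eef_pos"],s["ee_rot"])
c,q,st=handle(im);print(c,q,st)
col=im[:,int(c[0])-2:int(c[0])+3].mean(1).astype(int)
for y in range(st[1]-60,st[1]+st[3]+60,3):
    if 0<=y<420: print(y,col[y],end=" ")
E
```

```text
[0.5912 0.2446 0.1898] [ 0.9415  0.3371 -0.0005  0.    ]
[290.0557 248.2702] ((290.0, 249.0), (40.0, 18.0), 90.0) [281 229  19  41 718]
169 [145 141 141] 172 [130 126 126] 175 [86 84 84] 178 [85 83 83] 181 [85 85 87] 184 [111 111 115] 187 [111 111 114] 190 [110 111 115] 193 [111 111 115] 196 [110 111 115] 199 [87 88 91] 202 [87 87 91] 205 [66 66 68] 208 [64 64 67] 211 [38 43 61] 214 [38 43 61] 217 [38 43 62] 220 [38 43 62] 223 [39 44 62] 226 [38 46 69] 229 [ 44  60 103] 232 [ 46  67 119] 235 [ 47  68 120] 238 [ 48  69 120] 241 [ 49  70 121] 244 [ 49  71 121] 247 [ 50  71 122] 250 [ 51  72 124] 253 [ 52  73 125] 256 [ 53  75 126] 259 [ 54  76 128] 262 [ 55  77 129] 265 [ 56  78 130] 268 [ 57  79 131] 271 [144 140 139] 274 [147 143 143] 277 [147 143 142] 280 [145 141 141] 283 [144 140 139] 286 [143 139 139] 289 [141 137 137] 292 [142 138 138] 295 [143 139 139] 298 [145 140 140] 301 [145 140 140] 304 [146 142 141] 307 [143 138 138] 310 [142 138 137] 313 [144 139 139] 316 [140 136 135] 319 [146 141 141] 322 [141 137 137] 325 [142 137 137] 328 [143 138 138]
```

```bash
python3 - <<'E'
from m import *
import pickle
np.set_printoptions(precision=4,suppress=True)
A,B=[pickle.load(open(f"w{i}.pkl","rb")) for i in(2,3)];T=pose("top")
t=cv2.imread("pics/top0.png")[:,:,::-1];c,q,st=handle(t);print(c,q)
for n,a,b in[("handle far",(280.5,176),(290.3,228.5)),("handle near",(280.5,222),(290.3,270.5)),("bar far",(280.5,132.5),(290.3,173)),("mid",(280.5,199),(290.3,249.5))]:
    X,e=tri([(A,a),(B,b)]);print(n,X,e,"| fixed z",[atz(p,x,.034+.004 if "bar" in n else .09) for p,x in((A,a),(B,b))])
print([proj(p,(.57,.223,.09)) for p in(A,B)])
E
```

```text
[152.6332 202.4498] ((152.36585998535156, 202.2073211669922), (25.14397621154785, 13.743291854858398), 51.34019470214844)
handle far [0.5851 0.2347 0.0883] [array([-0.1,  0. ]), array([ 0.1, -0. ])] | fixed z [array([0.5854, 0.2348, 0.09  ]), array([0.5855, 0.2351, 0.09  ])]
handle near [0.5591 0.2137 0.0882] [array([ 0.5, -0.1]), array([-0.5,  0.1])] | fixed z [array([0.5593, 0.2142, 0.09  ]), array([0.5601, 0.214 , 0.09  ])]
bar far [ 0.6052  0.2504 -0.0008] [array([ 0.8, -0.2]), array([-0.8,  0.2])] | fixed z [array([0.6062, 0.2518, 0.038 ]), array([0.6104, 0.2546, 0.038 ])]
mid [0.5724 0.2244 0.0883] [array([ 0.2, -0. ]), array([-0.2,  0. ])] | fixed z [array([0.5726, 0.2247, 0.09  ]), array([0.573 , 0.2248, 0.09  ])]
[array([280.1146, 203.2842]), array([289.5247, 253.8701])]
```

```bash
python3 - <<'E'
import cv2,numpy as np
a=cv2.imread("pics/w2.png")[110:260,200:370];b=cv2.imread("pics/w3.png")[150:300,200:370]
c=cv2.resize(np.hstack([a,b]),(800,353),interpolation=cv2.INTER_CUBIC);cv2.imwrite("pics/c23.png",c)
E
```

```text
(no output)
```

View pics/c23.png

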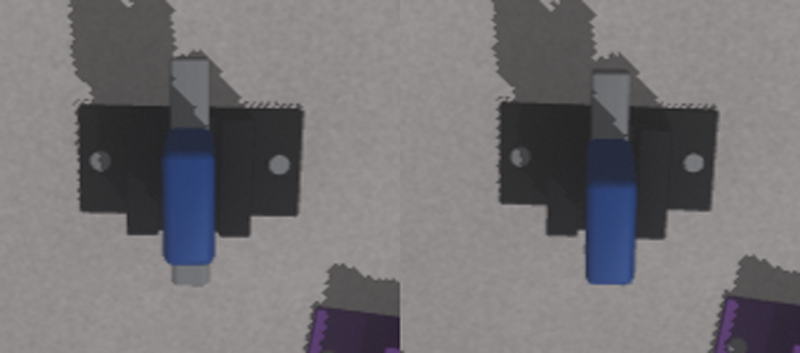

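Emit:
{"method": "arm_command", "body": {"targets": "-14 2 10 0 0 0 -1;-13.7 1.5 20 0 0 0 -1;0 0 20 0 0 0 -1;0 0 20 0 0 0 -1;0 0 20 0 0 0 -1;0 0 20 0 0 0 -1;0 0 15 0 0 0 -1;0 0 5 0 0 0 -1;0 0 0 0 0 0 -1"}}

```text
time: 3.88
eef_pos: [0.5716, 0.2239, 0.0589]
ee_rot: [0.942, 0.337, -0.001, 0.0]
contact_force: [0.4, 0.1, 0.3]
width: 0.997
gripper_force: 0.0
```

Emit:
{"method": "arm_command", "body": {"targets": "0 0 0 0 0 0 1;0 0 0 0 0 0 1;0 0 0 0 0 0 1;0 0 0 0 0 0 1;0 0 0 0 0 0 1;0 0 0 0 0 0 1;0 0 0 0 0 0 1;0 0 0 0 0 0 1;0 0 0 0 0 0 1;0 0 0 0 0 0 1", "force": 60}}

```text
time: 4.72
eef_pos: [0.5733, 0.2246, 0.0605]
ee_rot: [0.942, 0.337, 0.0, 0.0]
contact_force: [-1.1, -1.1, 5.7]
width: 0.181
gripper_force: 58.9
```

Emit:
{"method": "arm_command", "body": {"targets": "0 0 -10 0 0 0 1;0 0 -25 0 0 0 1;0 0 -35 0 0 0 1;0 0 -35 0 0 0 1;0 0 -25 0 0 0 1;0 0 0 0 0 0 1;0 0 0 0 0 0 1"}}

```text
time: 5.3
eef_pos: [0.5736, 0.2247, 0.1918]
ee_rot: [0.942, 0.337, 0.002, -0.0]
contact_force: [-0.4, 0.6, -1.4]
width: 0.179
gripper_force: 58.6
```

```bash
python3 -c "
from h import *
print(r.get_state()['contact_force'])
plan([.453,-.233,.19],-77.8,16,1)"
```

```text
[-0.43326986  0.55961088 -1.37579241]
-24 17.3 0.1 0 -0.01 1.7 1; -23.4 18.1 0.1 0 -0.01 1.7 1; -22.9 18.7 0.1 0 -0.01 1.7 1; -22.3 19.4 0.1 0 -0.01 1.7 1; -21.8 20.1 0.1 0 -0.01 1.7 1; -21.1 20.7 0.1 0 -0.01 1.7 1; -20.5 21.3 0.1 0 -0.01 1.7 1; -19.9 21.9 0.1 0 -0.01 1.7 1; -19.2 22.5 0.1 0 -0.01 1.7 1; -18.5 23.1 0.1 0 -0.01 1.7 1
-17.9 23.6 0.1 0 -0.01 1.7 1; -17.2 24.1 0 0 -0.01 1.7 1; -16.4 24.6 0.1 0 -0.01 1.7 1; -15.7 25.1 0 0 -0.01 1.7 1; -14.9 25.5 0.1 0 -0.01 1.7 1; -14.2 26 0.1 0 -0.01 1.7 1
end [ 0.453 -0.233  0.19 ] max 1.6965541594240974
```

Emit:
{"method": "arm_command", "body": {"targets": "-24 17.3 0 0 0 1.7 1; -23.4 18.1 0 0 0 1.7 1; -22.9 18.7 0 0 0 1.7 1; -22.3 19.4 0 0 0 1.7 1; -21.8 20 0 0 0 1.7 1; -21 20.7 0 0 0 1.7 1; -20.5 21.3 0 0 0 1.7 1; -20 22 0 0 0 1.7 1; -19.2 22.5 0 0 0 1.7 1; -18.5 23 0 0 0 1.7 1"}}

```text
time: 6.13
eef_pos: [0.4957, -0.0626, 0.1883]
ee_rot: [0.981, 0.193, -0.002, -0.001]
contact_force: [0.4, 0.4, -1.8]
width: 0.182
gripper_force: 58.7
```

Emit:
{"method": "arm_command", "body": {"targets": "-17.9 23.6 0 0 0 1.7 1; -17.2 24 0 0 0 1.7 1; -16.4 24.6 0 0 0 1.7 1; -15.7 25 0 0 0 1.7 1; -15 25.5 0 0 0 1.7 1; -14 26 0 0 0 1.7 1;0 0 0 0 0 0 1;0 0 0 0 0 0 1;0 0 0 0 0 0 1"}}

```text
time: 6.88
eef_pos: [0.4514, -0.2323, 0.1887]
ee_rot: [0.994, 0.106, -0.001, -0.001]
contact_force: [-0.2, 0.5, -0.7]
width: 0.178
gripper_force: 59.0
```

```bash
python3 - <<'E'
from h import *
import pickle
P,im=snap("wrist","pics/w4.png");pickle.dump(P,open("w4.pkl","wb"))
s=r.get_state();print(s["eef_pos"],s["ee_rot"],s["qpos"],s["time"])
for z,X in((.068,(.5216,-.2181,.068)),):print(proj(P,X))
E
```

```text
[ 0.45173444 -0.23203034  0.18900622] [ 9.94367388e-01  1.05982741e-01 -7.96901057e-04 -7.21646575e-04] [-4.77668913e-01  2.34906669e-01  1.93164974e+00  3.92847281e-04
  9.77161665e-01  8.80542881e-01] 6.9333
[286.19470404 109.26579932]
```

View pics/w4.png

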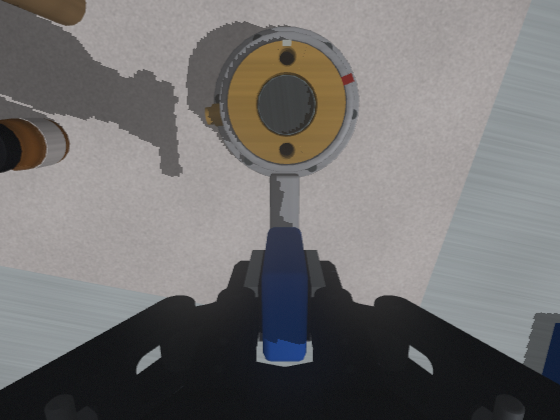

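Emit:
{"method": "arm_command", "body": {"targets": "0 20 0 0 0 0 1; 0 20 0 0 0 0 1;0 0 0 0 0 0 1;0 0 0 0 0 0 1;0 0 0 0 0 0 1;0 0 0 0 0 0 1"}}

```text
time: 7.43
eef_pos: [0.4605, -0.2708, 0.1897]
ee_rot: [0.994, 0.106, -0.0, -0.0]
contact_force: [0.3, 0.1, -1.0]
width: 0.179
gripper_force: 59.3
```

```bash
cat >> m.py <<'E'
def ring(im):
    h=cv2.cvtColor(im,cv2.COLOR_RGB2HSV);m=((h[:,:,0]>10)&(h[:,:,0]<28)&(h[:,:,1]>120)&(h[:,:,2]>90)).astype(np.uint8)
    n,l,st,c=cv2.connectedComponentsWithStats(m);k=1+st[1:,4].argmax();m=(l==k).astype(np.uint8)
    ct,hi=cv2.findContours(m,cv2.RETR_CCOMP,cv2.CHAIN_APPROX_NONE);i=max(range(len(ct)),key=lambda j:cv2.contourArea(ct[j]))
    e=cv2.fitEllipse(cv2.convexHull(ct[i]));inn=[(cv2.fitEllipse(q)) for j,q in enumerate(ct) if hi[0][j][3]>=0 and len(q)>8]
    return e,inn
E
python3 - <<'E'
from m import *
import pickle
np.set_printoptions(precision=4,suppress=True)
P,im=snap("wrist","pics/w5.png");pickle.dump(P,open("w5.pkl","wb"))
s=r.get_state();print(s["eef_pos"],s["ee_rot"])
A=pickle.load(open("w4.pkl","rb"));ia=cv2.imread("pics/w4.png")[:,:,::-1]
res=[]
for p,i in((A,np.ascontiguousarray(ia)),(P,im)):
    e,inn=ring(i);print("outer",np.round(e[0],1),np.round(e[1],1));inn.sort(key=lambda q:q[0][1])
    print([(np.round(q[0],1),np.round(q[1],1)) for q in inn])
    res.append((p,e,inn))
    hs=[q for q in inn if 8<q[1][0]<25];X=[atz(p,q[0],.068) for q in hs];print("c",atz(p,e[0],.068),X)
    if len(X)==2:d=X[0]-X[1];print("mid",(X[0]+X[1])/2,np.linalg.norm(d),np.degrees(np.arctan2(d[1],d[0])))
print("outer tri",tri([(q[0],q[1][0]) for q in res]))
for k in range(2):
    print("hole",tri([(q[0],sorted([w for w in q[2] if 8<w[1][0]<25],key=lambda w:w[0][1])[k][0]) for q in res]))
# spanner in hand, tool frame
T=np.array(A[0]["T_tool_cam"]);f=K(A[0])
for px in((271,175),(299,175),(285,175),(271,222),(299,222)):
    d=T[:3,:3]@np.array([(px[0]-A[0]["cx"])/f,(px[1]-A[0]["cy"])/f,1]);o=T[:3,3];print(px,o+d*(.0225-o[2])/d[2])
E
```

```text
[ 0.4605 -0.271   0.1898] [ 0.9943  0.1063 -0.0003 -0.0003]
outer [286.2 101.6] [117.  122.4]
[(array([287.1,  56.6]), array([16.3, 18.7])), (array([286.4, 104. ]), array([61.5, 64.8])), (array([286.4, 150.2]), array([16.6, 17.3]))]
c [ 0.5267 -0.217   0.068 ] [array([ 0.5556, -0.2114,  0.068 ]), array([ 0.4934, -0.2243,  0.068 ])]
mid [ 0.5245 -0.2179  0.068 ] 0.0635525033710963 11.762615491309388
outer [231.1 103. ] [115.7 122.7]
[(array([230.8,  58.5]), array([14.8, 18.5])), (array([233.5, 151.4]), array([15.9, 17.4]))]
c [ 0.5267 -0.2172  0.068 ] [array([ 0.5556, -0.212 ,  0.068 ]), array([ 0.4934, -0.2247,  0.068 ])]
mid [ 0.5245 -0.2184  0.068 ] 0.06347621869408848 11.534738278822177
outer tri (array([ 0.5267, -0.217 ,  0.0667]), [array([-0., -0.]), array([0., 0.])])
hole (array([ 0.5561, -0.2113,  0.0638]), [array([0. , 0.1]), array([-0. , -0.1])])
hole (array([ 0.4931, -0.2244,  0.0654]), [array([0., 0.]), array([-0., -0.])])
(271, 175) [ 0.0414 -0.0064  0.0225]
(299, 175) [0.0414 0.0064 0.0225]
(285, 175) [ 0.0414 -0.      0.0225]
(271, 222) [ 0.0188 -0.0067  0.0225]
(299, 222) [0.0188 0.0066 0.0225]
```

Emit:
{"method": "arm_command", "body": {"targets": "12 -6 0 0 0 0.5 1;25 -13 10 0 0 0 1;25 -13 20 0 0 0 1;12.5 -6.3 20 0 0 0 1;0 0 9.8 0 0 0 1;0 0 0 0 0 0 1;0 0 0 0 0 0 1;0 0 0 0 0 0 1"}}

```text
time: 8.15
eef_pos: [0.5256, -0.2199, 0.131]
ee_rot: [0.995, 0.101, 0.0, 0.0]
contact_force: [-0.1, -0.8, -1.0]
width: 0.178
gripper_force: 59.1
```

```bash
python3 - <<'E'
from h import *
import pickle
np.set_printoptions(precision=4,suppress=True)
s=r.get_state();print(s["eef_pos"],s["ee_rot"],s["contact_force"],s["ft_torque"])
P,a=snap("wrist","pics/w6.png");Q,b=snap("scene","pics/s6.png");T,c=snap("top","pics/t6.png")
a=cv2.resize(a[150:400,170:400],(368,400))
b=cv2.resize(b[150:250,155:255],(400,400),interpolation=cv2.INTER_CUBIC)
cv2.imwrite("pics/v6.png",np.hstack([a,b])[:,:,::-1])
E
```

```text
[ 0.5256 -0.2199  0.131 ] [0.9949 0.1013 0.0002 0.0002] [-0.0981 -0.8388 -0.9904] [-0.0491  0.017   0.003 ]
```

View pics/v6.png

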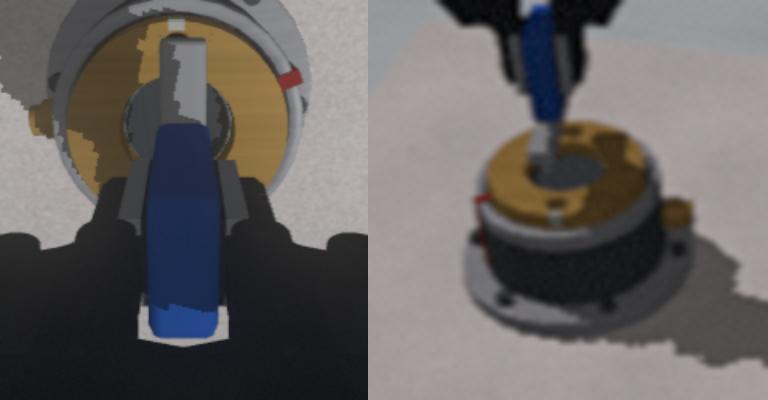

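Emit:
{"method": "arm_command", "body": {"targets": "0 -2.1 5 0 0 0 1;0 0 5 0 0 0 1;0 0 3 0 0 0 1;0 0 0 0 0 0 1;0 0 0 0 0 0 1"}}

```text
time: 8.72
eef_pos: [0.5252, -0.2173, 0.1168]
ee_rot: [0.995, 0.101, -0.0, -0.0]
contact_force: [0.1, 0.8, -1.8]
width: 0.178
gripper_force: 59.1
```

```bash
python3 - <<'E'
from m import *
np.set_printoptions(precision=4,suppress=True)
s=r.get_state();print(s["eef_pos"],s["ee_rot"],s["contact_force"])
P,a=snap("wrist","pics/w7.png")
h=cv2.cvtColor(a,cv2.COLOR_RGB2HSV);print(ring(a)[0])
print("mark exp",proj(P,[.5245+.042*.979,-.218+.042*.203,.068]),"hole exp",proj(P,[.5245+.032*.979,-.218+.032*.203,.068]))
b=cv2.resize(a[130:230,220:350],(780,600),interpolation=cv2.INTER_CUBIC);cv2.imwrite("pics/v7.png",b[:,:,::-1])
E
```

```text
[ 0.5252 -0.2173  0.1168] [ 0.9948  0.1014 -0.0004 -0.0002] [ 0.0511  0.8035 -1.7976]
((324.8840637207031, 220.28768920898438), (57.14825439453125, 115.49797821044922), 155.82928466796875)
mark exp [285.836  166.9019] hole exp [285.8505 185.3433]
```

View pics/v7.png

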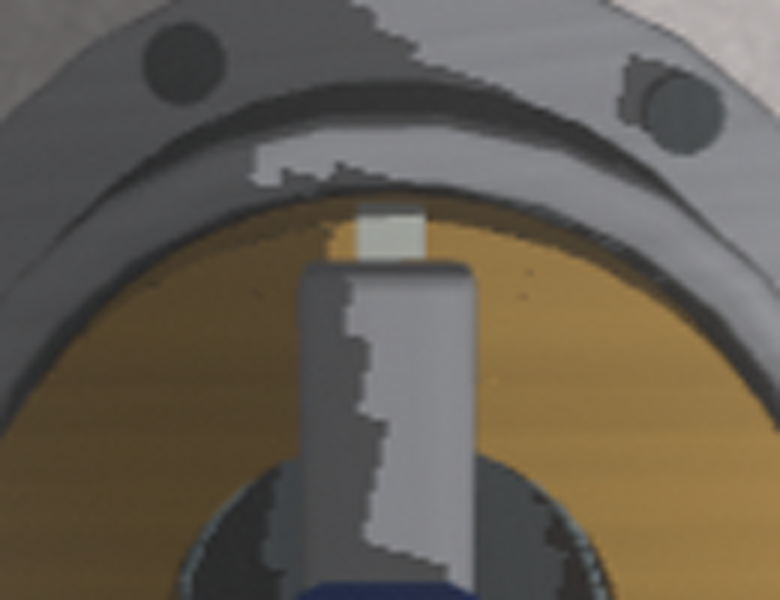

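Emit:
{"method": "arm_command", "body": {"targets": "0 0 3 0 0 0 1;0 0 3 0 0 0 1;0 0 2 0 0 0 1;0 0 2 0 0 0 1;0 0 0 0 0 0 1;0 0 0 0 0 0 1"}}

```text
time: 9.27
eef_pos: [0.5254, -0.2173, 0.107]
ee_rot: [0.995, 0.101, -0.0, -0.0]
contact_force: [-0.2, -0.0, -1.9]
width: 0.18
gripper_force: 59.1
```

No contact, about 3.5 mm down already; continue.

Emit:
{"method": "arm_command", "body": {"targets": "0 0 2 0 0 0 1;0 0 2 0 0 0 1;0 0 2 0 0 0 1;0 0 0 0 0 0 1;0 0 0 0 0 0 1;0 0 0 0 0 0 1"}}

```text
time: 9.77
eef_pos: [0.5255, -0.2174, 0.1012]
ee_rot: [0.995, 0.101, -0.0, 0.0]
contact_force: [-0.3, 0.6, -1.9]
width: 0.182
gripper_force: 59.1
```

Emit:
{"method": "arm_command", "body": {"targets": "0 0 1 0 0 0 1;0 0 0.7 0 0 0 1;0 0 0 0 0 0 1;0 0 0 0 0 0 1;0 0 0 0 0 0 1"}}

```text
time: 10.18
eef_pos: [0.5254, -0.2174, 0.0995]
ee_rot: [0.995, 0.101, -0.0, -0.0]
contact_force: [0.6, -0.5, -0.8]
width: 0.181
gripper_force: 59.1
```

Emit:
{"method": "arm_command", "body": {"targets": "0 0 0 0 0 0 1;0 0 0 0 0 3 1;0 0 0 0 0 4 1;0 0 0 0 0 4 1;0 0 0 0 0 4 1;0 0 0 0 0 4 1;0 0 0 0 0 4 1;0 0 0 0 0 4 1;0 0 0 0 0 0 1;0 0 0 0 0 0 1", "force": 100}}

```text
time: 11.02
eef_pos: [0.5255, -0.2175, 0.0996]
ee_rot: [0.991, -0.133, 0.0, 0.0]
contact_force: [-0.3, -1.4, -1.7]
width: 0.172
gripper_force: 98.0
```

```bash
python3 - <<'E'
from h import *
np.set_printoptions(precision=4,suppress=True)
s=r.get_state();q=s["ee_rot"];print(s["eef_pos"],np.degrees(2*np.arctan2(q[1],q[0])),s["contact_force"],s["ft_torque"],s["qpos"])
E
```

```text
[ 0.5255 -0.2175  0.0996] -15.233347461968815 [-0.3265 -1.3987 -1.6731] [-0.33   -0.0111  0.0345] [-0.395   0.4417  1.8685 -0.0002  0.8311  1.4418]
```

Emit:
{"method": "arm_command", "body": {"targets": "0 0 0 0 0 4 1;0 0 0 0 0 4 1;0 0 0 0 0 4 1;0 0 0 0 0 4 1;0 0 0 0 0 4 1;0 0 0 0 0 4 1;0 0 0 0 0 4 1;0 0 0 0 0 4 1;0 0 0 0 0 3 1;0 0 0 0 0 0 1"}}

```text
time: 11.85
eef_pos: [0.5253, -0.2178, 0.0996]
ee_rot: [0.905, -0.425, 0.0, 0.0]
contact_force: [-0.8, -2.4, -1.6]
width: 0.174
gripper_force: 98.1
```

```bash
cat > st.py <<'E'
from h import *
np.set_printoptions(precision=4,suppress=True)
s=r.get_state();q=s["ee_rot"];print(s["eef_pos"],np.degrees(2*np.arctan2(q[1],q[0])),s["contact_force"],s["ft_torque"],s["qpos"],s["time"])
E
python3 st.py; python3 - <<'E'
from m import *
import pickle
A=pickle.load(open("w4.pkl","rb"));p=atz(A,(348,79),.06)-np.array([.5245,-.218,.06]);print("red",p,np.degrees(np.arctan2(p[1],p[0])))
P,im=snap("wrist","pics/w8.png")
cv2.imwrite("pics/v8.png",cv2.resize(im[100:250,180:380],(800,600),interpolation=cv2.INTER_CUBIC)[:,:,::-1])
E
```

```text
[ 0.5253 -0.2178  0.0996] -50.34628559984093 [-0.7622 -2.4121 -1.6253] [-0.5874  0.1845  0.1641] [-0.3953  0.4417  1.8685 -0.0009  0.8313  2.0548] 11.85
red [ 0.02691021 -0.0391636   0.        ] -55.5061441095929
```

View pics/v8.png

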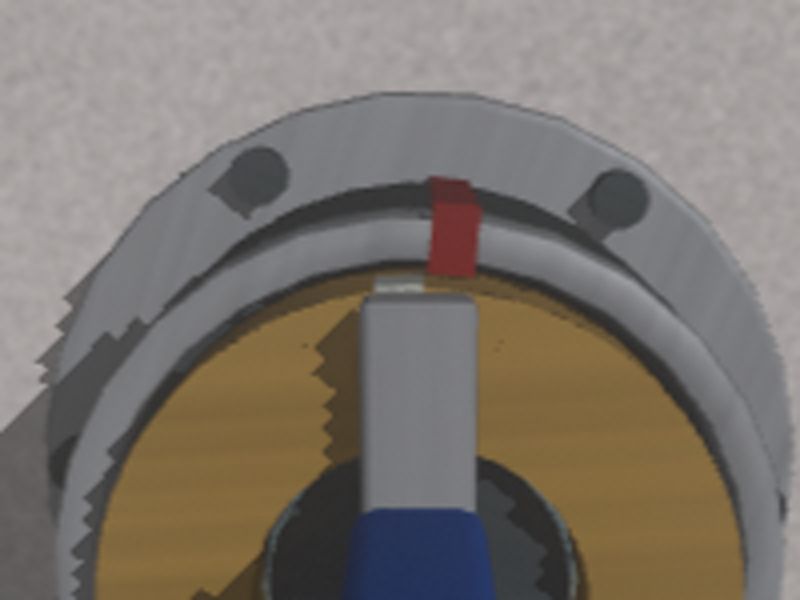

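Emit:
{"method": "arm_command", "body": {"targets": "0 0 0 0 0 3 1;0 0 0 0 0 3 1;0 0 0 0 0 2 1;0 0 0 0 0 0 1;0 0 0 0 0 0 1"}}

```text
time: 12.32
eef_pos: [0.5253, -0.2177, 0.0995]
ee_rot: [0.874, -0.486, 0.0, 0.0]
contact_force: [-1.1, -4.8, -0.6]
width: 0.172
gripper_force: 98.1
```

```bash
python3 st.py
```

```text
[ 0.5253 -0.2177  0.0995] -58.16895641762374 [-1.1347 -4.8169 -0.5654] [-0.8728  0.4337  0.163 ] [-0.3952  0.4417  1.8685 -0.0007  0.8313  2.1913] 12.3167
```

Emit:
{"method": "arm_command", "body": {"targets": "0 0 0 0 0 1.5 1;0 0 0 0 0 0 1;0 0 0 0 0 0 1"}}

```text
time: 12.57
eef_pos: [0.5251, -0.2177, 0.0995]
ee_rot: [0.867, -0.497, -0.0, 0.0]
contact_force: [-2.4, -5.0, -0.7]
width: 0.177
gripper_force: 98.2
```

```bash
python3 st.py
```

```text
[ 0.5251 -0.2177  0.0995] -59.667616362798704 [-2.3827 -5.0193 -0.7204] [-1.0834  0.5489  0.2117] [-0.3952  0.4417  1.8687 -0.001   0.8315  2.2177] 12.5667
```

Emit:
{"method": "arm_command", "body": {"targets": "0 0 0 0 0 1.5 1;0 0 0 0 0 0 1;0 0 0 0 0 0 1"}}

```text
time: 12.82
eef_pos: [0.5252, -0.2178, 0.0995]
ee_rot: [0.861, -0.508, -0.0, 0.001]
contact_force: [-1.7, -4.6, -1.0]
width: 0.176
gripper_force: 99.2
```

```bash
python3 st.py;  python3 - <<'E'
from m import *
P,im=snap("wrist","pics/w9.png")
h=cv2.cvtColor(im,cv2.COLOR_RGB2HSV)[140:185,260:330]
red=((h[:,:,0]<8)|(h[:,:,0]>172))&(h[:,:,1]>110)&(h[:,:,2]>60);wh=(h[:,:,1]<45)&(h[:,:,2]>140)
for n,m in(("red",red),("wh",wh)):
    y,x=np.nonzero(m);print(n,len(x),x.mean()+260,y.mean()+140,x.min()+260,x.max()+260)
E
```

```text
[ 0.5252 -0.2178  0.0995] -61.03759947024916 [-1.6886 -4.6417 -0.9995] [-0.9262  0.6235  1.3122] [-0.3949  0.4417  1.8686 -0.0018  0.8315  2.2424] 12.8167
red 212 275.54716981132077 158.64150943396226 269 282
wh 64 312.203125 160.984375 273 329
```

Emit:
{"method": "arm_command", "body": {"targets": "0 0 0 0 0 0 1;0 0 0 0 0 0 1;0 0 0 0 0 -2 1;0 0 0 0 0 -2 1;0 0 0 0 0 0 1;0 0 0 0 0 0 1"}}

```text
time: 13.37
eef_pos: [0.5255, -0.217, 0.0994]
ee_rot: [0.877, -0.48, -0.0, -0.0]
contact_force: [-0.4, -0.0, -1.8]
width: 0.178
gripper_force: 98.0
```

```bash
python3 st.py;  python3 - <<'E'
from m import *
for n,im in(("w8",cv2.imread("pics/w8.png")[:,:,::-1].copy()),("now",snap("wrist","pics/w10.png")[1])):
    h=cv2.cvtColor(im,cv2.COLOR_RGB2HSV)
    for row in(169,170,171,172,173):
        x=np.nonzero((h[row,262:310,1]<60)&(h[row,262:310,2]>110))[0]+262;print(n,row,x)
    h=h[140:169,260:330];red=((h[:,:,0]<8)|(h[:,:,0]>172))&(h[:,:,1]>110)&(h[:,:,2]>60);y,x=np.nonzero(red);print("red",x.mean()+260,x.min()+260,x.max()+260,y.max()+140)
E
```

```text
[ 0.5255 -0.217   0.0994] -57.3366104587586 [-0.4374 -0.0145 -1.7707] [-0.0755  0.102   0.0036] [-0.3946  0.4418  1.8687  0.0007  0.8313  2.1764] 13.3667
w8 169 []
w8 170 []
w8 171 [274 275 276 277 278 279 280 281 282 283 284 285]
w8 172 [273 274 275 276 277 278 279 280 281 282 283 284 285]
w8 173 []
red 293.1318181818182 287 299 168
now 169 [287 288]
now 170 [277 278 279 280 281 282 283 284 285 286 287 288 289]
now 171 [277 278 279 280 281 282 283 284 285 286 287 288 289]
now 172 [277 278 279 280 281 282 283 284 285 286 287 288 289]
now 173 [278 279 280 281 282 283 284 286 287 288]
red 282.9259259259259 277 289 167
```

Emit:
{"method": "arm_command", "body": {"targets": "0 0 -4 0 0 0 1;0 0 -8 0 0 0 1;0 0 -15 0 0 0 1;0 0 -25 0 0 0 1;0 0 -25 0 0 0 1;0 0 -14 0 0 0 1;0 0 0 0 0 0 1;0 0 0 0 0 0 1", "force": 60}}

```text
time: 14.08
eef_pos: [0.5259, -0.2175, 0.1915]
ee_rot: [0.877, -0.48, 0.001, -0.0]
contact_force: [1.4, 0.6, -2.2]
width: 0.174
gripper_force: 98.1
```

```bash
python3 st.py; python3 - <<'E'
from m import *
plan([.5733,.2246,.19],-50.6,20,1)
P,im=snap("wrist","pics/w11.png");ia=cv2.imread("pics/w4.png")[:,:,::-1]
# compare held handle/bar with w4
for n,i in(("w4",ia),("now",im)):
    h=cv2.cvtColor(np.ascontiguousarray(i),cv2.COLOR_RGB2HSV);m=(h[:,:,0]>100)&(h[:,:,0]<130)&(h[:,:,1]>100);m[:, :230]=0;m[:,340:]=0;m[:215]=0
    y,x=np.nonzero(m);print(n,x.mean(),y.min(),y.max(),[ (x[y==k].min(),x[y==k].max()) for k in(240,280,320)])
    g=cv2.GaussianBlur(np.ascontiguousarray(i),(5,1),0)[:,:,0].astype(int);print(g[168:184,293], np.diff(g[200,262:308]))
E
```

```text
[ 0.5259 -0.2175  0.1915] -57.362757356847425 [ 1.4446  0.6295 -2.1534] [-0.0446  0.0667 -0.0048] [-0.3949  0.3205  1.8048  0.0001  1.0141  2.177 ] 14.0833
-17.3 -13.9 0.1 0 -0.01 -4.84 1; -16.1 -15.3 0.1 0 -0.01 -4.84 1; -14.8 -16.6 0.1 0 -0.01 -4.84 1; -13.3 -17.8 0.1 0 -0.01 -4.84 1; -11.7 -18.9 0.1 0 -0.01 -4.84 1; -10.1 -19.8 0.1 0 -0.01 -4.84 1; -8.4 -20.6 0.1 0 -0.01 -4.84 1; -6.6 -21.2 0.1 0 -0.01 -4.84 1; -4.8 -21.7 0.1 0 -0.01 -4.84 1; -3 -22 0.1 0 -0.01 -4.84 1
-1.1 -22.2 0.1 0 -0.01 -4.84 1; 0.8 -22.2 0 0 -0.01 -4.84 1; 2.6 -22.1 0.1 0 -0.01 -4.84 1; 4.5 -21.8 0 0 -0.01 -4.84 1; 6.3 -21.3 0.1 0 -0.01 -4.84 1; 8.1 -20.7 0 0 -0.01 -4.84 1; 9.8 -20 0.1 0 -0.01 -4.84 1; 11.5 -19.1 0 0 -0.01 -4.84 1; 13.1 -18 0 0 -0.01 -4.84 1; 14.5 -16.9 0.1 0 -0.01 -4.84 1
end [0.5733 0.2246 0.19  ] max 4.838135555105266Traceback (most recent call last):
  File "<stdin>", line 7, in <module>
    return umr_minimum(a, axis, None, out, keepdims, initial, where)
ValueError: zero-size array to reduction operation minimum which has no identity
```

Emit:
{"method": "arm_command", "body": {"targets": "-17.3 -14 0 0 0 -4.84 1; -16 -15.3 0 0 0 -4.84 1; -14.8 -16.6 0 0 0 -4.84 1; -13.3 -17.8 0 0 0 -4.84 1; -11.7 -19 0 0 0 -4.84 1; -10 -19.8 0 0 0 -4.84 1; -8.4 -20.6 0 0 0 -4.84 1; -6.6 -21.2 0 0 0 -4.84 1; -4.8 -21.7 0 0 0 -4.84 1; -3 -22 0 0 0 -4.84 1"}}

```text
time: 14.97
eef_pos: [0.5484, 0.0046, 0.1888]
ee_rot: [0.997, -0.076, -0.001, 0.0]
contact_force: [0.8, 1.0, -1.8]
width: 0.175
gripper_force: 98.1
```

Emit:
{"method": "arm_command", "body": {"targets": "-1 -22.2 0 0 0 -4.84 1; 0.8 -22.2 0 0 0 -4.84 1; 2.6 -22 0 0 0 -4.84 1; 4.5 -21.8 0 0 0 -4.84 1; 6.3 -21.3 0 0 0 -4.84 1; 8 -20.7 0 0 0 -4.84 1; 9.8 -20 0 0 0 -4.84 1; 11.5 -19 0 0 0 -4.84 1; 13 -18 0 0 0 -4.84 1; 14.5 -17 0 0 0 -4.84 1"}}

```text
time: 15.8
eef_pos: [0.572, 0.2254, 0.1886]
ee_rot: [0.941, 0.339, -0.001, 0.0]
contact_force: [-1.3, -0.2, -1.8]
width: 0.176
gripper_force: 98.1
```

Emit:
{"method": "arm_command", "body": {"targets": "0 0 0 0 0 0 1;0 0 0 0 0 0 1;0 0 0 0 0 0 1;0 0 0 0 0 0 1"}}

```text
time: 16.13
eef_pos: [0.5724, 0.2235, 0.1896]
ee_rot: [0.942, 0.337, -0.001, 0.0]
contact_force: [0.2, 0.0, -2.6]
width: 0.175
gripper_force: 98.0
```

```bash
python3 st.py; python3 - <<'E'
from m import *
plan([.5733,.2246,.075],-50.6,10,1)
P,im=snap("wrist","pics/w12.png");ia=cv2.imread("pics/w4.png")[:,:,::-1]
cv2.imwrite("pics/v12.png",np.hstack([ia[100:380,190:385],im[100:380,190:385]])[:,:,::-1])
E
```

```text
[0.5724 0.2235 0.1896] 39.35043156843399 [ 0.2399  0.0333 -2.6008] [-0.0052 -0.0255  0.0457] [ 0.37    0.3907  1.7041 -0.0003  1.0486  1.2541] 16.1333
0.2 -0 11.5 -0 0.01 -0 1; 0.2 -0 11.5 -0 0.01 -0 1; 0.1 -0 11.5 -0 0.01 -0 1; 0.1 -0 11.4 -0 0.01 -0 1; 0.2 -0 11.5 -0 0.01 -0 1; 0.1 -0 11.4 -0 0.01 -0 1; 0.1 -0.1 11.5 -0 0.01 -0 1; 0.2 -0 11.4 -0 0.01 -0 1; 0.1 -0.1 11.5 -0 0.01 -0 1; 0.2 -0 11.4 -0 0.01 -0 1
end [0.5733 0.2246 0.075 ] max 0.009890989238342652
```

View pics/v12.png

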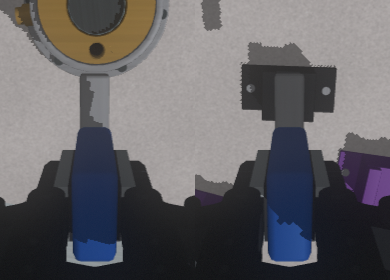

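Emit:
{"method": "arm_command", "body": {"targets": "0.4 0 15 0 0 0 1;0.4 0 20 0 0 0 1;0.3 0 20 0 0 0 1;0.3 0 20 0 0 0 1;0 -0.2 20 0 0 0 1;0 0 12 0 0 0 1;0 0 7.6 0 0 0 1;0 0 0 0 0 0 1;0 0 0 0 0 0 1;0 0 0 0 0 0 1"}}

```text
time: 17.02
eef_pos: [0.5747, 0.2257, 0.077]
ee_rot: [0.941, 0.337, 0.001, -0.0]
contact_force: [0.4, -1.0, -2.1]
width: 0.171
gripper_force: 98.0
```

Emit:
{"method": "arm_command", "body": {"targets": "0 0 4 0 0 0 1;0 0 3 0 0 0 1;0 0 3 0 0 0 1;0 0 2 0 0 0 1;0 0 0 0 0 0 1;0 0 0 0 0 0 1"}}

```text
time: 17.52
eef_pos: [0.5738, 0.2256, 0.0637]
ee_rot: [0.941, 0.337, -0.0, 0.0]
contact_force: [-0.3, 0.2, -1.7]
width: 0.176
gripper_force: 98.0
```

Emit:
{"method": "arm_command", "body": {"targets": "0 0 1.5 0 0 0 1;0 0 1.5 0 0 0 1;0 0 0 0 0 0 1;0 0 0 0 0 0 1;0 0 0 0 0 0 1", "force": 40}}

```text
time: 17.93
eef_pos: [0.5739, 0.2256, 0.0609]
ee_rot: [0.941, 0.337, -0.0, 0.0]
contact_force: [0.3, 0.7, -1.4]
width: 0.176
gripper_force: 98.4
```

Emit:
{"method": "arm_command", "body": {"targets": "0 0 0.5 0 0 0 1;0 0 0.3 0 0 0 1;0 0 0 0 0 0 1;0 0 0 0 0 0 1;0 0 0 0 0 0 1"}}

```text
time: 18.35
eef_pos: [0.574, 0.2257, 0.0606]
ee_rot: [0.941, 0.337, 0.0, -0.0]
contact_force: [-2.8, 0.3, 5.0]
width: 0.176
gripper_force: 99.2
```

Emit:
{"method": "arm_command", "body": {"targets": "0 0 0 0 0 0 0;0 0 0 0 0 0 0;0 0 0 0 0 0 0;0 0 0 0 0 0 0;0 0 0 0 0 0 -1;0 0 0 0 0 0 -1;0 0 0 0 0 0 -1;0 0 0 0 0 0 -1;0 0 0 0 0 0 -1"}}

```text
time: 19.1
eef_pos: [0.5739, 0.2256, 0.0601]
ee_rot: [0.941, 0.337, -0.0, 0.0]
contact_force: [0.2, -0.0, 0.7]
width: 0.994
gripper_force: 0.0
```

Emit:
{"method": "arm_command", "body": {"targets": "0 0 -8 0 0 0 -1;0 0 -15 0 0 0 -1;0 0 -25 0 0 0 -1;0 0 -30 0 0 0 -1;0 0 -30 0 0 0 -1;0 0 -22 0 0 0 -1;20 0 0 0 0 0 -1;20 0 0 0 0 0 -1;0 0 0 0 0 0 -1;0 0 0 0 0 0 -1"}}

```text
time: 19.93
eef_pos: [0.6051, 0.2514, 0.1905]
ee_rot: [0.941, 0.338, 0.0, 0.0]
contact_force: [-0.9, -0.3, -1.2]
width: 0.998
gripper_force: 0.0
```

Emit:
{"method": "arm_command", "body": {"targets": "0 0 0 0 0 0 -1;0 0 0 0 0 0 -1;0 0 0 0 0 0 -1"}}

```text
time: 20.18
eef_pos: [0.6041, 0.2505, 0.1899]
ee_rot: [0.941, 0.337, -0.0, 0.0]
contact_force: [0.7, -0.7, -0.4]
width: 0.995
gripper_force: 0.0
```

```bash
python3 st.py; python3 - <<'E'
from m import *
np.set_printoptions(precision=4,suppress=True)
P,im=snap("wrist","pics/w13.png");c,q,st=handle(im);print(c,q,st,atz(P,q[0],.09))
S,a=snap("scene","pics/s13.png");T,b=snap("top","pics/t13.png")
i=np.zeros((600,800,3),np.uint8);i[:300,:400]=cv2.resize(im[150:300,180:380],(400,300));i[:300,400:]=cv2.resize(a[200:290,340:460],(400,300));i[300:,:400]=cv2.resize(a[150:255,150:290],(400,300));i[300:,400:]=a[130:340,160:440][:,:].repeat(1,0)[:300,:400] if 0 else cv2.resize(a[130:340,160:440],(400,300))
cv2.imwrite("pics/v13.png",i[:,:,::-1])
E
```

```text
[0.6041 0.2505 0.1899] 39.4345869752165 [ 0.6759 -0.7302 -0.3791] [-0.01    0.0177  0.048 ] [ 0.3909  0.4477  1.6138 -0.0001  1.0811  1.2734] 20.1833
[285.2931 263.3196] ((285.0, 264.0), (18.0, 40.0), 0.0) [276 244  19  41 679] [0.5745 0.2261 0.09  ]
```

View pics/v13.png

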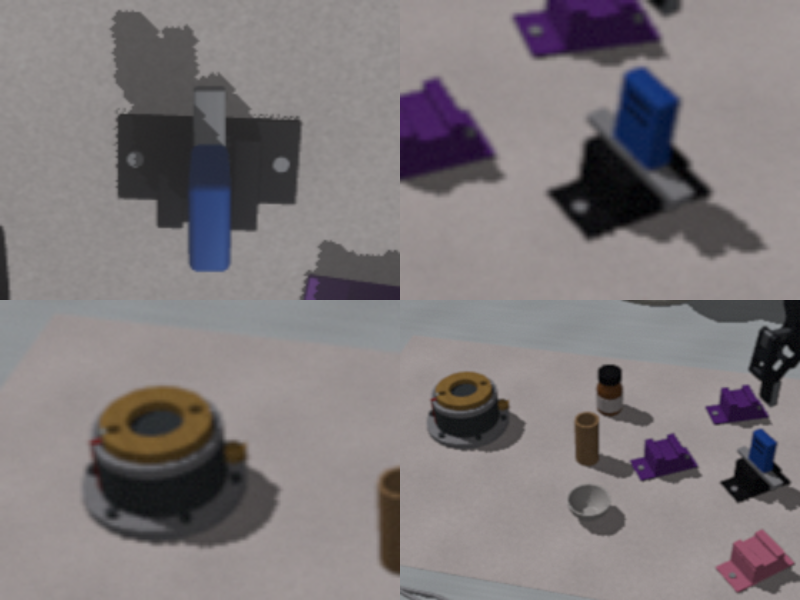

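The spanner lies upright in its groove, 2–3 mm from where it started. The ring is turned to its stop and the cup, tube and bottle are still in place, so I'm handing in.

```bash
python3 -c "
from workcell import r
print(r.job_done())"
```

```text
the job is handed in; nothing more can be done
None
```

The job is handed in (no verdict came back): the ring is at its stop with the white mark against the red, the spanner is back upright in its rest and let go, and the cup, tube and bottle are where they stood.

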